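# Hang the shaker caddy level

### The arm

A 6-joint arm with a two-finger parallel gripper is mounted at the origin on a cart in front of the work surface, level with it; the furniture and walls round the work are solid. World frame = base frame: x ahead of the robot, y to its left, z up, the work surface at z = 0. Lengths are in m, angles in rad, forces in N, time in s.
With the tool pointing down it reaches from about 0.225 to 0.875 m from the base axis. Payload 3.4 kg.
Tool frame: the origin (TCP) lies midway between the tips of the shut fingers; the grasp point (between the pads) lies 19 mm behind it; z points along the fingers, y is the line along which they close (so a half turn about z gives the same grasp; the last joint's range is limited). The gripper opens to 85 mm and grips with 20 to 120 N. Pads are 22 mm wide; open, the fingers measure 114 mm over their backs; the gripper's body (76 mm by 85 mm) begins 54 mm behind the grasp point. The pads swing forward as they close: fully open they stand 13 mm farther back than shut.
Start: joints at [1.185, 0.276, 1.505, -0, 1.361, -0.121], TCP at [0.151, 0.555, 0.231] pointing down, gripper open.
Joint ranges: [-2.89, 2.89], [-0.75, 2.08], [0.22, 2.7], [-1.18, 4.32], [0.11, 2.71], [-2.7, 2.7]. Speed limits (rad/s): [2.57, 2.57, 3.14, 3.14, 3.14, 3.14].

### API

Orientations are given as [roll, pitch, yaw] about the fixed x, y, z axes, in that order (R = Rz(yaw) Ry(pitch) Rx(roll)).
In Python, from plant import manip, camera, calibration gives the robot as it stands.
- The arm moves only by the tool send_rows, never from a script. Its argument "increments" is a list of rows, each a list of 3 entries, a list of its own where there are three numbers: the turn, a rotation vector about the tool's x, y, z in degrees, then the shift along the tool's x, y, z in mm, then the finger opening in mm, from 0 to 85.4. A call has 1 to 12 rows; each row shifts and turns the commanded pose from where the row before left it, along the tool's axes as they then stand; what a row does not reach is not made up. A row lasts 1/12 s, in which the tool goes at most 41.7 mm and 7.16 degrees, less where a joint would pass 70% of its speed; a pose out of reach is approached as far as the arm can. A call with a gripper value outside its range is refused whole. The fingers move at their own pace and stop on an object; "newtons" is the grip in N (left out, the last holds). Time passes only in rows, so rows that do not move let the fingers close. It gives the time, the measured TCP pose, the force, the opening and the grip force at its end, in the units of the state.
- manip.read_state(): the state, without advancing time (a new reading comes with each control period).
- camera(name): name is "scene" or "top" or "wrist"; returns the picture (420x560x3 uint8, blue, green, red); there is no depth.
- calibration(name): a dict with "camera_matrix" (3x3 intrinsics, pixels), "rvec" (rotation vector, rad) and "tvec" (3), from world to camera coordinates, as OpenCV has them; the wrist camera has in their place "mount" (4x4, takes a point from camera to tool coordinates, whose origin is the TCP and whose axes are the flange's). Camera axes: x right, y down, z forward; pixel columns grow to the right and rows downward; lengths in m; the calibration is good to about 2 mm. A picture is of the moment at which its call begins: read the wrist's pose just before it. calibration takes no time and is no camera call.
- manip.finish_job(): hands the job in; it is judged then, once.
The state is a dict: "t": time; "q": joint angles; "joint_vel": joint speeds; "effort": joint torques, N m; "eef_pos": TCP position; "tool_rot": TCP orientation; "contact_force": force on the tool from outside, world axes, zero at the start; "moment": the same for the moment, N m; "gripper_width": finger opening in m; "gripper_force": force on a finger pad.
Only numpy, scipy, OpenCV 4.12 (cv2) and the standard library are available. Lean on these libraries where they do the work, as an engineer would, in place of code of your own. Each camera call takes 0.05 s, during which the arm holds its last target. There are 200 camera calls.

### The job

Hang the metal shaker caddy on the counter hook by one of the five holes in its upper strip, choosing the hole from which it hangs level with both shakers in it, so that it hangs free and still, clear of the counter, when you let go.

Things in the scene. Friction and masses are not known exactly. Their poses are not given: they have to be found in the camera images.
- caddy_mid (a point): Loose bare-metal caddy standing on its tray (12 mm high), 104 (x) x 180 (y, its length) x 170 mm (z, up), at any yaw; symmetric about x = 0. This point: its middle, 85 mm above the underside. Two thin legs at the tray's ends carry an upright strip 4 mm thick in the plane x = 0, full length, z +13 to +77 mm. Empty it weighs about 0.22 kg, centre of mass at y = 0.
- caddy_bar (a point): Middle of the caddy's top edge, axes as caddy_mid, 79 mm above it: a round bar 12 mm in diameter along y, 180 mm long. Grip it across x from above anywhere on its length; fingertips may reach 25 mm below its axis (the holes begin 34 mm below it). To the right a wall shelf overhangs the counter 0.71 m up: do not lift higher than needed there.
- caddy_holes (a point): Centre of the middle one of five round holes, 24 mm in diameter, that go through the strip along x; axes as caddy_mid, 33 mm above it. The holes' centres lie here at y = -64, -32, 0, +32 and +64 mm.
- caddy_shakers (a point): Point half-way between the two equal salt shakers, half-way up them: on the caddy, axes as caddy_mid, at its y = +64, z = -37 mm. Each shaker is 44 mm across, 90 mm tall, at x = -26.5 or +26.5 mm, held fast in the tray, its top 25 mm below the holes' centres. The two together weigh about as much as the empty caddy (about 0.22 kg).
- hook_seat (a point): Hook fixed to the counter: level steel rod, 8 mm in diameter, on a post. This point: on top of the rod, 229 mm up, where the strip should hang. z up, x along the rod from tip to post. Tip at x = -38 mm, its last 8 mm turned up to 5 mm above this point; post (16 mm) at x = +80, no higher than the rod. Foot: slab 10 mm high, 100 mm wide, x -50 to +95 mm.

How it is judged:
At the end, for the whole second after the job is handed in: The caddy hangs on the hook's rod by a hole in its strip (top of the rod 33 to 57 mm above the caddy's middle and within the strip's length, strip within 45 mm of the seat point along the rod), level to 0.17 rad (about 10 degrees), released and staying so (angle between caddy_mid's own z axis and vertical below 0.17 rad and z of hook_seat in the frame of caddy_mid between 0.033 and 0.057 m and x of hook_seat in the frame of caddy_mid between -0.045 and 0.045 m and y of hook_seat in the frame of caddy_mid between -0.085 and 0.085 m); the robot touches nothing.
It also fails if it takes over 48 s, if anything falls off the work surface, if the arm or the gripper's body presses on something with over 40 N, if the wrist force passes 120 N, or if a joint passes its speed limit or range.

## Working session

There is one attempt and no reset: what is moved stays moved. The work goes in short steps, Python scripts to look and compute and a tool call to move; the robot and the scene stay as the last step left them, time stands still between calls to the robot, and variables do not carry over. Pictures are saved under pics/ and viewed, at most 10 in all, crops included, and the job is handed in when it is done.

Besides the shell and the picture viewer there is one more tool, called as name([rows], argument=value, ...), one row to a line, values as JSON. send_rows: Moves the arm, as the interface text tells. Its arguments: {"type":"object","properties":{"increments":{"type":"array","items":{"type":"array"}},"newtons":{"type":"number"}},"required":["increments"]}

```bash
mkdir -p pics; ls; python3 - <<'E'
from plant import manip,camera,calibration
import cv2,numpy as np
s=manip.read_state();print({k:np.round(v,3) for k,v in s.items()})
for n in("scene","top","wrist"):
    c=calibration(n);print(n,{k:np.round(v,4).tolist() for k,v in c.items()})
    if 'rvec' in c:
        R=cv2.Rodrigues(np.array(c['rvec'],float))[0];print((-R.T@np.ravel(c['tvec'])).round(3))
    cv2.imwrite(f'pics/{n}0.png',camera(n))
E
```

```text
pics
{'t': np.float64(0.0), 'q': array([ 1.185,  0.277,  1.506,  0.   ,  1.361, -0.121]), 'joint_vel': array([-0.002, -0.002,  0.   , -0.001,  0.001,  0.001]), 'effort': array([ 2.0000e-03, -4.1676e+01, -2.4581e+01,  0.0000e+00,  1.1000e-02,
       -0.0000e+00]), 'eef_pos': array([0.15 , 0.554, 0.23 ]), 'tool_rot': array([-3.14 , -0.   ,  2.877]), 'contact_force': array([ 0.456, -0.131,  0.23 ]), 'moment': array([-0.034,  0.035, -0.014]), 'gripper_force': np.float64(0.0), 'gripper_width': np.float64(0.085)}
scene {'camera_matrix': [[508.0827, 0.0, 278.9454], [0.0, 508.0827, 198.7455], [0.0, 0.0, 1.0]], 'rvec': [2.2487, -0.6661, 0.2678], 'tvec': [-0.4638, 0.2653, 1.0511]}
[ 0.088 -0.745  0.909]
top {'camera_matrix': [[489.9439, 0.0, 280.1653], [0.0, 489.9439, 214.0961], [0.0, 0.0, 1.0]], 'rvec': [2.1771, -2.1486, 0.1571], 'tvec': [-0.1062, 0.5392, 1.1016]}
[ 0.395 -0.081  1.163]
wrist {'camera_matrix': [[341.0222, 0.0, 281.3146], [0.0, 341.0222, 215.388], [0.0, 0.0, 1.0]], 'mount': [[0.0004, -0.9657, -0.2597, 0.0648], [1.0, 0.0005, -0.0003, -0.0003], [0.0004, -0.2597, 0.9657, -0.1427], [0.0, 0.0, 0.0, 1.0]]}
```

View pics/scene0.png

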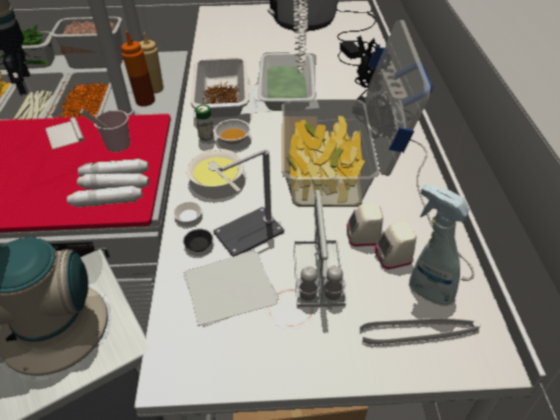

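View pics/top0.png

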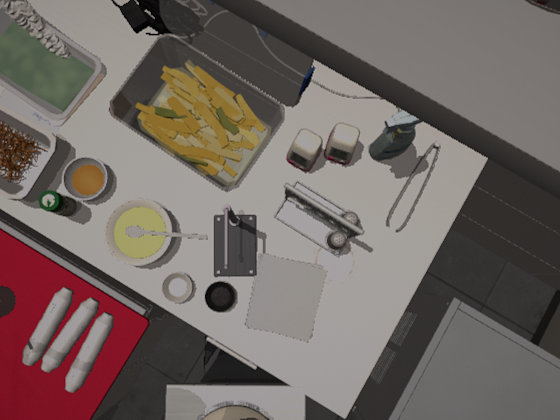

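The scene view shows the hook: post top near (267,153), rod tip near (236,170). The caddy bar runs from (317,190) to (323,255), with the shakers at its near end. In the top view the bar runs from (288,188) to (361,233), and the hook foot is near (235,245). I'll enlarge both.

```bash
python3 - <<'E'
import cv2,numpy as np
a=cv2.imread('pics/top0.png')[170:290,200:380];b=cv2.imread('pics/scene0.png')[135:315,200:360]
a=cv2.resize(a,(792,528),interpolation=cv2.INTER_CUBIC)  #4.4
b=cv2.resize(b,(528,594),interpolation=cv2.INTER_CUBIC)  #3.3
f=lambda i:np.clip(i*1.6,0,255).astype('uint8')
cv2.imwrite('pics/a.png',f(a));cv2.imwrite('pics/b.png',f(b))
E
```

```text
(no output)
```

View pics/a.png

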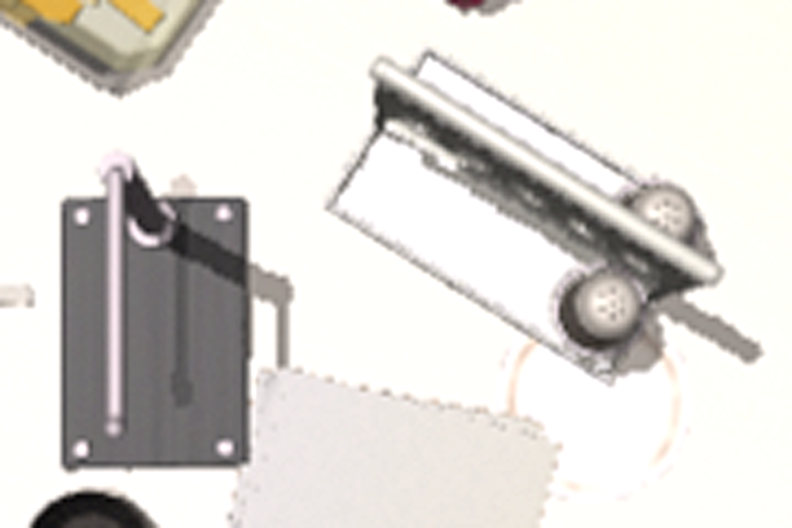

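View pics/b.png

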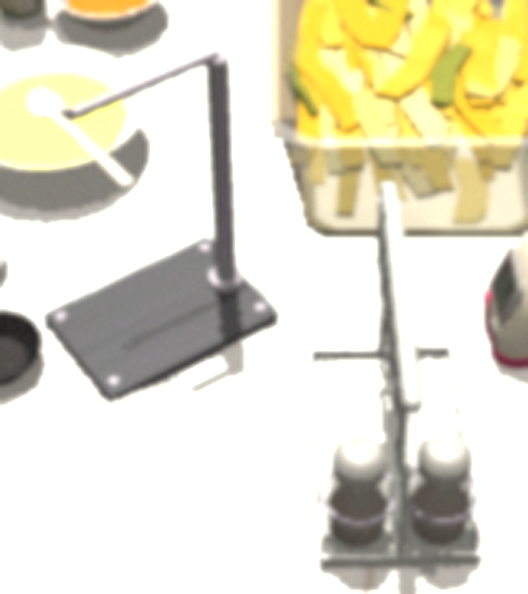

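The top crop shows bar ends at (381,68) and (713,272), the rod's post end at (117,165) and its tip at (113,428). In the scene crop the rod's post end is at (217,60), its tip at (70,113), and the bar runs from (389,188) to (410,402).

```bash
cat >h.py <<'E'
from plant import manip,camera,calibration
import cv2,numpy as np
from scipy.spatial.transform import Rotation as Ro
def cam(n):
    c=calibration(n);K=np.array(c['camera_matrix'],float)
    if n=='wrist':
        s=manip.read_state();T=np.eye(4);T[:3,:3]=Ro.from_euler('xyz',s['tool_rot']).as_matrix();T[:3,3]=s['eef_pos']
        M=T@np.array(c['mount']);return K,M[:3,:3],M[:3,3]
    R=cv2.Rodrigues(np.array(c['rvec'],float))[0];return K,R.T,-R.T@np.ravel(c['tvec'])
def ray(C,p):
    K,R,o=C;return o,R@np.linalg.solve(K,[p[0],p[1],1.])
def at(C,p,z):
    o,d=ray(C,p);return o+d*(z-o[2])/d[2]
def proj(C,P):
    K,R,o=C;v=K@(R.T@(np.array(P)-o));return v[:2]/v[2]
E
python3 - <<'E'
from h import *
T=cam('top');S=cam('scene')
t=lambda u,v:(200+(u+.5)/4.4-.5,170+(v+.5)/4.4-.5)
s=lambda u,v:(200+(u+.5)/3.3-.5,135+(v+.5)/3.3-.5)
def two(p,q):
    o1,d1=ray(T,p);o2,d2=ray(S,q);A=np.c_[d1,-d2];x=np.linalg.lstsq(A,o2-o1,rcond=None)[0]
    a,b=o1+x[0]*d1,o2+x[1]*d2;return ((a+b)/2).round(4),np.linalg.norm(a-b).round(4)
P={'barfar':(t(381,68),.164,s(389,186)),'barnear':(t(713,272),.164,s(410,402)),'post':(t(117,168),.225,s(217,62)),'tip':(t(113,428),.23,s(70,113))}
for k,(p,z,q) in P.items(): print(k,at(T,p,z).round(4),at(S,q,z).round(4),two(p,q))
for n,p in dict(c1=(64,467),c2=(248,467),c3=(248,200),c4=(64,200),holeTL=(83,217),holeTR=(224,214),holeBL=(81,449),holeBR=(225,447)).items(): print(n,at(T,t(*p),.01).round(4))
a,b=at(T,P['barfar'][0],.164),at(T,P['barnear'][0],.164);print(np.linalg.norm(a-b),np.degrees(np.arctan2(*(b-a)[1::-1])))
E
```

```text
barfar [ 0.5848 -0.1089  0.164 ] [ 0.5862 -0.1038  0.164 ] (array([ 0.5833, -0.1084,  0.1692]), np.float64(0.0011))
barnear [ 0.4905 -0.2648  0.164 ] [ 0.4887 -0.2596  0.164 ] (array([ 0.4883, -0.2631,  0.1683]), np.float64(0.0039))
post [0.5269 0.0082 0.225 ] [0.5219 0.0032 0.225 ] (array([0.5267, 0.0093, 0.2191]), np.float64(0.0022))
tip [0.4133 0.0065 0.23  ] [0.4147 0.0052 0.23  ] (array([0.4142, 0.0062, 0.2294]), np.float64(0.0018))
c1 [0.3968 0.0525 0.01  ]
c2 [ 0.398  -0.0448  0.01  ]
c3 [ 0.5407 -0.0422  0.01  ]
c4 [0.5393 0.0567 0.01  ]
holeTL [0.5302 0.0462 0.01  ]
holeTR [ 0.5329 -0.0294  0.01  ]
holeBL [0.4064 0.0438 0.01  ]
holeBR [ 0.4084 -0.0324  0.01  ]
0.18228608414912484 -121.1667514508054
```

Hook seat ≈ (0.447, 0.0065, 0.229), with rod yaw ≈ 1°. Caddy mid ≈ (0.537, -0.185), with its y axis at ≈ -121° and the shakers at +y. The combined centre of mass is at y = +32, so I'll use the +32 hole and grip the bar above it. First I turn and lift, then travel.

send_rows([
  [[0,0,7],[0,0,-8],85],
  [[0,0,7],[0,0,-8],85],
  [[0,0,7],[0,0,-8],85],
  [[0,0,7],[0,0,-8],85],
  [[0,0,7],[0,0,-8],85],
  [[0,0,7],[0,0,-8],85],
  [[0,0,7],[0,0,-8],85],
  [[0,0,7],[0,0,-8],85],
  [[0,0,7],[0,0,-8],85],
  [[0,0,7],[0,0,-8],85],
  [[0,0,7],[0,0,-8],85],
  [[0,0,7],[0,0,-8],85],
])

```text
t: 1.15
eef_pos: [0.1504, 0.5548, 0.3273]
tool_rot: [-3.141, 0.001, 1.405]
contact_force: [0.1, 0.6, -0.0]
gripper_width: 0.085
gripper_force: 0.0
```

send_rows([
  [[0,0,5.5],[0,0,0],85],
  [[0,0,5.5],[0,0,0],85],
  [[0,0,5.5],[0,0,0],85],
  [[0,0,5.5],[0,0,0],85],
])

```text
t: 1.48
eef_pos: [0.1504, 0.5548, 0.327]
tool_rot: [3.142, 0.001, 1.022]
contact_force: [1.0, -0.1, 0.9]
gripper_width: 0.0847
gripper_force: 0.0
```

send_rows([
  [[0,0,0],[-21,32.4,0],85],
  [[0,0,0],[-21,32.4,0],85],
  [[0,0,0],[-21,32.4,0],85],
  [[0,0,0],[-21,32.4,0],85],
  [[0,0,0],[-21,32.4,0],85],
  [[0,0,0],[-21,32.4,0],85],
  [[0,0,0],[-21,32.4,0],85],
  [[0,0,0],[-21,32.4,0],85],
  [[0,0,0],[-21,32.4,0],85],
  [[0,0,0],[-21,32.4,0],85],
  [[0,0,0],[-21,32.4,0],85],
])

```text
t: 2.4
eef_pos: [0.3359, 0.1711, 0.3273]
tool_rot: [3.141, -0.0, 1.027]
contact_force: [1.0, -0.2, -0.3]
gripper_width: 0.0853
gripper_force: 0.0
```

send_rows([
  [[0,0,0],[-21,32.4,0],85],
  [[0,0,0],[-21,32.4,0],85],
  [[0,0,0],[-21,32.4,0],85],
  [[0,0,0],[-21,32.4,0],85],
  [[0,0,0],[-21,32.4,0],85],
  [[0,0,0],[-21,32.4,0],85],
  [[0,0,0],[-21,32.4,0],85],
  [[0,0,0],[-21,32.4,0],85],
  [[0,0,0],[-21,32.4,0],85],
  [[0,0,0],[-21,32.4,0],85],
  [[0,0,0],[0,0,0],85],
  [[0,0,0],[0,0,0],85],
])

```text
t: 3.4
eef_pos: [0.5047, -0.1761, 0.3259]
tool_rot: [-3.139, -0.0, 1.024]
contact_force: [0.4, 0.8, 0.0]
gripper_width: 0.0849
gripper_force: 0.0
```

```bash
python3 - <<'E'
from h import *
s=manip.read_state();print(s['t'],s['eef_pos'],np.degrees(s['tool_rot']))
C=cam('wrist');i=camera('wrist');cv2.imwrite('pics/w1.png',np.clip(i*1.5,0,255))
for p in[(0.5848,-.1089,.164),(.4905,-.2648,.164)]:print(proj(C,p))
E
```

```text
3.4 [ 0.50467041 -0.17613373  0.32592577] [-1.79850286e+02 -2.53037443e-04  5.86607384e+01]
[320.83284201  82.00514896]
[315.67445945 281.30505217][ WARN:0@1.241] global loadsave.cpp:1063 imwrite_ Unsupported depth image for selected encoder is fallbacked to CV_8U.
```

View pics/w1.png

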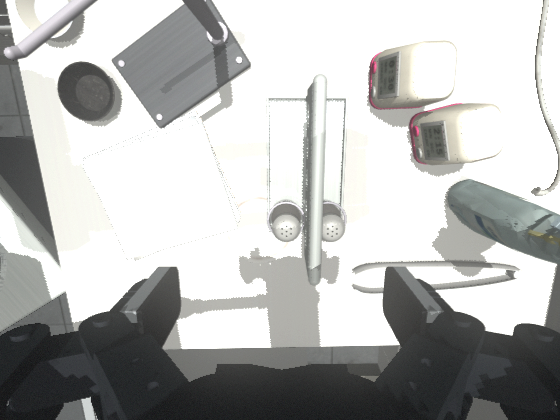

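In the wrist view the bar runs from (320,76) to (315,284), with the shakers near the lower end. The hook tip is near (12,52).

```bash
python3 - <<'E'
from h import *
C=cam('wrist')
a,b=at(C,(320,77),.164),at(C,(315,284),.164)
m=(a+b)/2;d=(b-a)/np.linalg.norm(b-a)
print(a,b,np.linalg.norm(a-b),m,np.degrees(np.arctan2(d[1],d[0])), at(C,(12,52),.230))
g=m+.032*d;R=C[1];s=manip.read_state();e=g-s['eef_pos'];T=Ro.from_euler('xyz',s['tool_rot']).as_matrix();print(g,T.T@e*1000)
E
```

```text
[ 0.5855507  -0.10345756  0.164     ] [ 0.48801663 -0.26566068  0.164     ] 0.18926898576063358 [ 0.53678366 -0.18455912  0.164     ] -121.0188378177778 [0.41328699 0.00915929 0.23      ]
[ 0.52029343 -0.21198305  0.164     ] [-23.56283443  33.64588369 162.29620575]
```

send_rows([
  [[0,0,0],[-11.5,17,0],85],
  [[0,0,0],[-11.5,16.5,10],85],
  [[0,0,0],[0,0,25],85],
  [[0,0,0],[0,0,25],85],
  [[0,0,0],[0,0,25],85],
  [[0,0,0],[0,0,25],85],
  [[0,0,0],[0,0,25],85],
  [[0,0,0],[0,0,25],85],
  [[0,0,0],[0,0,15],85],
  [[0,0,0],[0,0,5],85],
  [[0,0,0],[0,0,0],85],
  [[0,0,0],[0,0,0],85],
], newtons=60)

```text
t: 4.45
eef_pos: [0.5215, -0.2108, 0.1483]
tool_rot: [3.14, -0.0, 1.028]
contact_force: [0.7, -0.3, 0.1]
gripper_width: 0.0848
gripper_force: 0.0
```

send_rows([
  [[0,0,0],[0,0,0],0],
  [[0,0,0],[0,0,0],0],
  [[0,0,0],[0,0,0],0],
  [[0,0,0],[0,0,0],0],
  [[0,0,0],[0,0,0],0],
  [[0,0,0],[0,0,0],0],
  [[0,0,0],[0,0,0],0],
  [[0,0,0],[0,0,0],0],
  [[0,0,0],[0,0,0],0],
  [[0,0,0],[0,0,0],0],
], newtons=60)

```text
t: 5.28
eef_pos: [0.5209, -0.2114, 0.1474]
tool_rot: [-3.141, -0.0, 1.027]
contact_force: [-1.2, 0.3, 2.3]
gripper_width: 0.0101
gripper_force: 59.3
```

send_rows([
  [[0,0,0],[0,0,-5],0],
  [[0,0,0],[0,0,-10],0],
  [[0,0,0],[0,0,-15],0],
  [[0,0,0],[0,0,-20],0],
  [[0,0,0],[0,0,-20],0],
  [[0,0,0],[0,0,-20],0],
  [[0,0,0],[0,0,-15],0],
  [[0,0,0],[0,0,-5],0],
  [[0,0,0],[0,0,0],0],
  [[0,0,0],[0,0,0],0],
])

```text
t: 6.12
eef_pos: [0.5208, -0.2114, 0.2567]
tool_rot: [-3.141, -0.0, 1.027]
contact_force: [-0.4, 0.4, -5.6]
gripper_width: 0.0099
gripper_force: 59.0
```

```bash
python3 - <<'E'
from h import *
s=manip.read_state();print(s['t'],s['eef_pos'],s['contact_force'],s['moment'],s['gripper_width'])
T=Ro.from_euler('xyz',s['tool_rot']).as_matrix()
print((T.T@np.array([.36-s['eef_pos'][0],0,0])*1000))
E
```

```text
6.1167 [ 0.52083979 -0.21135974  0.25671739] [-0.43304808  0.38379797 -5.57802866] [ 0.03939458 -0.01041462 -0.02451549] 0.009886721811192618
[-8.32526310e+01 -1.37616951e+02  1.08770685e-01]
```

send_rows([
  [[0,0,0],[-4,-6.6,0],0],
  [[0,0,0],[-8,-13.2,0],0],
  [[0,0,0],[-12,-19.8,0],0],
  [[0,0,0],[-12,-19.8,0],0],
  [[0,0,0],[-12,-19.8,0],0],
  [[0,0,0],[-12,-19.8,0],0],
  [[0,0,0],[-12,-19.8,0],0],
  [[0,0,0],[-8,-13.2,0],0],
  [[0,0,0],[-3,-5,0],0],
])

```text
t: 6.87
eef_pos: [0.3578, -0.2107, 0.2564]
tool_rot: [-3.138, 0.0, 1.026]
contact_force: [0.7, 0.6, -4.2]
gripper_width: 0.0104
gripper_force: 59.9
```

send_rows([
  [[0,0,-1.5],[0,0,0],0],
  [[0,0,-3.5],[0,0,0],0],
  [[0,0,-4],[0,0,0],0],
  [[0,0,-4],[0,0,0],0],
  [[0,0,-4],[0,0,0],0],
  [[0,0,-4],[0,0,0],0],
  [[0,0,-4],[0,0,0],0],
  [[0,0,-4],[0,0,0],0],
  [[0,0,-2],[0,0,0],0],
  [[0,0,-1],[0,0,0],0],
  [[0,0,0],[0,0,0],0],
])

```text
t: 7.78
eef_pos: [0.3614, -0.2117, 0.257]
tool_rot: [3.141, -0.001, 1.585]
contact_force: [0.4, 0.5, -3.8]
gripper_width: 0.01
gripper_force: 59.4
```

```bash
python3 - <<'E'
from h import *
s=manip.read_state();print(s['t'],s['eef_pos'],np.degrees(s['tool_rot']),s['moment'])
T=Ro.from_euler('xyz',s['tool_rot']).as_matrix()
print((T.T@np.array([.36-s['eef_pos'][0],.0065-s['eef_pos'][1],0])*1000))
E
```

```text
7.7833 [ 0.36135774 -0.21166717  0.25695059] [ 1.79990552e+02 -3.00915847e-02  9.08285996e+01] [-0.00362293  0.06192661  0.069343  ]
[2.18163960e+02 1.79736076e+00 1.14875510e-01]
```

send_rows([
  [[0,0,0],[7,0,0],0],
  [[0,0,0],[15,0,0],0],
  [[0,0,0],[23,0,0],0],
  [[0,0,0],[28,0,0],0],
  [[0,0,0],[28,0,0],0],
  [[0,0,0],[28,0,0],0],
  [[0,0,0],[28,0,0],0],
  [[0,0,0],[25,0,0],0],
  [[0,0,0],[20,0,0],0],
  [[0,0,0],[11,0,0],0],
  [[0,0,0],[5,0,0],0],
  [[0,0,0],[0,0,0],0],
])

```text
t: 8.78
eef_pos: [0.3575, 0.0075, 0.2573]
tool_rot: [3.141, -0.001, 1.587]
contact_force: [0.5, 0.1, -4.0]
gripper_width: 0.01
gripper_force: 59.3
```

```bash
python3 - <<'E'
from h import *
s=manip.read_state();print(s['t'],s['eef_pos'],np.degrees(s['tool_rot']),s['contact_force'])
C=cam('wrist');i=camera('wrist');j=camera('scene');k=camera('top')
p=s['eef_pos'];S=cam('scene');T=cam('top')
for n,P in dict(hole=(p[0],p[1],p[2]-.0295),seat=(.447,.0065,.229),tip=(.41,.006,.228)).items():
  print(n,[proj(c,P).round(1) for c in (C,S,T)])
# panels: wrist (half), scene crop, top crop
f=lambda a:np.clip(a*1.5,0,255).astype('uint8')
cv2.imwrite('pics/w2f.png',f(i));cv2.imwrite('pics/s2f.png',f(j));cv2.imwrite('pics/t2f.png',f(k))
w=cv2.resize(i,(400,300));sc=cv2.resize(j[130:280,160:360],(400,300),interpolation=cv2.INTER_CUBIC);tp=cv2.resize(k[190:340,160:360],(400,300),interpolation=cv2.INTER_CUBIC)
cv2.imwrite('pics/m2.png',f(np.vstack([np.hstack([w,sc]),np.hstack([tp,tp*0])])))
E
```

```text
8.7833 [0.35753214 0.00750716 0.25732519] [ 1.79986296e+02 -3.50573014e-02  9.09339456e+01] [ 0.52196027  0.05491037 -3.99781384]
hole [array([280. , 249.1]), array([195.6, 179.1]), array([224.1, 296.7])]
seat [array([446.9, 254.3]), array([234.2, 163.4]), array([225.8, 249.1])]
tip [array([377.3, 253.4]), array([218.8, 170.2]), array([225.6, 268.7])]
```

View pics/m2.png

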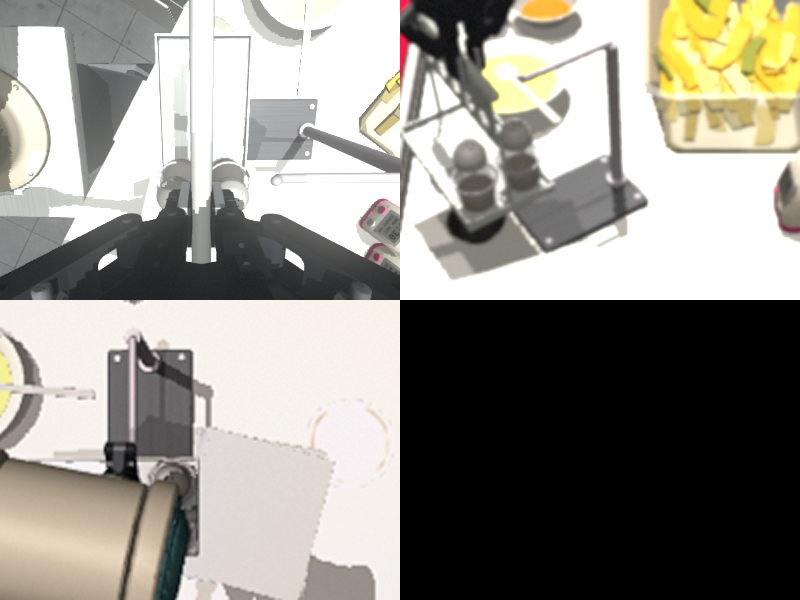

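The combined view shows the caddy hanging upright in the gripper in front of the hook. In the wrist panel the rod tip is at about (277,181), full-size (388,253), against a predicted (377,253). I'll check the bar end and tray edge against the model.

```bash
python3 - <<'E'
from h import *
s=manip.read_state();p=s['eef_pos'];T=Ro.from_euler('xyz',s['tool_rot']).as_matrix();C=cam('wrist')
q=lambda cy,zb:proj(C,p+T@np.array([-(cy-.032),0,-.0165+zb])) # zb below bar
print('bar near end',q(.09,0),'tray far edge top',q(-.09,.152),'tray near',q(.09,.152),'shaker top',q(.064,.071),'per 5mm',q(.085,0)-q(.09,0))
i=cv2.imread('pics/w2f.png')
col=i[:,270:296].mean(axis=(1,2));print('bar col',[(r,int(col[r])) for r in range(340,400,3)])
L=i[:,235:260].mean(axis=(1,2));print([(r,int(L[r])) for r in range(36,64,1)])
t=i[225:285,400].mean(axis=1);print([(225+r,int(t[r])) for r in range(10,50)])
E
```

```text
bar near end [279.60539433 406.14450879] tray far edge top [280.47885626  44.38280133] tray near [280.52386455 268.15553782] shaker top [280.16697079 282.58955115] per 5mm [-0.00991281 -9.16151951]
bar col [(340, 138), (343, 138), (346, 138), (349, 140), (352, 140), (355, 140), (358, 140), (361, 140), (364, 139), (367, 130), (370, 47), (373, 46), (376, 46), (379, 45), (382, 44), (385, 43), (388, 43), (391, 42), (394, 42), (397, 41)]
[(36, 209), (37, 213), (38, 214), (39, 218), (40, 219), (41, 223), (42, 224), (43, 228), (44, 230), (45, 234), (46, 241), (47, 255), (48, 255), (49, 255), (50, 214), (51, 133), (52, 139), (53, 177), (54, 200), (55, 241), (56, 254), (57, 255), (58, 255), (59, 255), (60, 255), (61, 255), (62, 255), (63, 255)]
[(235, 255), (236, 255), (237, 255), (238, 255), (239, 255), (240, 255), (241, 255), (242, 255), (243, 179), (244, 203), (245, 222), (246, 239), (247, 251), (248, 255), (249, 255), (250, 255), (251, 255), (252, 255), (253, 255), (254, 246), (255, 230), (256, 218), (257, 255), (258, 255), (259, 255), (260, 255), (261, 255), (262, 255), (263, 255), (264, 255), (265, 255), (266, 255), (267, 255), (268, 255), (269, 255), (270, 255), (271, 255), (272, 255), (273, 255), (274, 255)]
```

send_rows([
  [[0,0,0],[0,5,0],0],
  [[0,0,0],[0,10,0],0],
  [[0,0,0],[0,10,0],0],
  [[0,0,0],[0,8,0],0],
  [[0,0,0],[0,5,0],0],
  [[0,0,0],[0,4,0],0],
  [[0,0,0],[0,4,0],0],
  [[0,0,0],[0,4,0],0],
  [[0,0,0],[0,4,0],0],
  [[0,0,0],[0,4,0],0],
  [[0,0,0],[0,0,0],0],
])

```text
t: 9.85
eef_pos: [0.4168, 0.0071, 0.2574]
tool_rot: [3.141, -0.0, 1.585]
contact_force: [-0.2, -0.2, -3.8]
gripper_width: 0.0102
gripper_force: 58.9
```

```bash
python3 - <<'E'
from h import *
s=manip.read_state();print(s['t'],s['eef_pos'],np.degrees(s['tool_rot']),s['contact_force'],s['moment'])
i=camera('wrist');j=camera('scene')
f=lambda a:np.clip(a*1.5,0,255).astype('uint8')
cv2.imwrite('pics/m3.png',f(np.hstack([cv2.resize(i[190:400,200:480],(400,300)),cv2.resize(j[130:250,180:340],(400,300),interpolation=cv2.INTER_CUBIC)])))
E
```

```text
9.85 [0.41679255 0.00714486 0.25736176] [ 1.79939873e+02 -1.10847120e-04  9.08353685e+01] [-0.21948623 -0.17055932 -3.79016076] [ 0.04235379  0.00795738 -0.0074168 ]
```

View pics/m3.png

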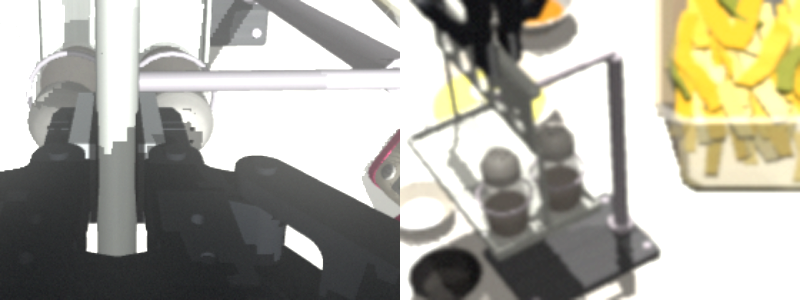

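The rod now disappears behind the bar at the strip with no contact force, so the tip is in the hole. I'll continue to the seat.

send_rows([
  [[0,0,0],[0,4,0],0],
  [[0,0,0],[0,4,0],0],
  [[0,0,0],[0,4,0],0],
  [[0,0,0],[0,4,0],0],
  [[0,0,0],[0,4,0],0],
  [[0,0,0],[0,4,0],0],
  [[0,0,0],[0,4,0],0],
  [[0,0,0],[0,2,0],0],
  [[0,0,0],[0,0,0],0],
])

```text
t: 10.7
eef_pos: [0.4465, 0.0076, 0.2572]
tool_rot: [3.141, -0.0, 1.585]
contact_force: [1.2, -0.4, -3.6]
gripper_width: 0.0101
gripper_force: 59.1
```

send_rows([
  [[0,0,0],[0,0,2],0],
  [[0,0,0],[0,0,2],0],
  [[0,0,0],[0,0,2],0],
  [[0,0,0],[0,0,1],0],
  [[0,0,0],[0,0,0],0],
  [[0,0,0],[0,0,0],0],
])

```text
t: 11.2
eef_pos: [0.4457, 0.0076, 0.2502]
tool_rot: [-3.141, -0.0, 1.585]
contact_force: [0.2, -0.6, -4.1]
gripper_width: 0.0101
gripper_force: 59.2
```

send_rows([
  [[0,0,0],[0,0,1],0],
  [[0,0,0],[0,0,1],0],
  [[0,0,0],[0,0,1],0],
  [[0,0,0],[0,0,0],0],
  [[0,0,0],[0,0,0],0],
])

```text
t: 11.62
eef_pos: [0.4458, 0.0076, 0.2472]
tool_rot: [-3.141, -0.0, 1.585]
contact_force: [0.9, -0.1, -5.0]
gripper_width: 0.0106
gripper_force: 59.2
```

send_rows([
  [[0,0,0],[0,0,0.6],0],
  [[0,0,0],[0,0,0.6],0],
  [[0,0,0],[0,0,0],0],
  [[0,0,0],[0,0,0],0],
])

```text
t: 11.95
eef_pos: [0.4459, 0.0076, 0.2463]
tool_rot: [3.141, -0.0, 1.585]
contact_force: [-0.3, -0.6, -3.1]
gripper_width: 0.0094
gripper_force: 59.5
```

send_rows([
  [[0,0,0],[0,0,0.6],0],
  [[0,0,0],[0,0,0.6],0],
  [[0,0,0],[0,0,0],0],
  [[0,0,0],[0,0,0],0],
])

```text
t: 12.28
eef_pos: [0.4461, 0.0076, 0.2459]
tool_rot: [3.14, 0.0, 1.585]
contact_force: [-1.2, -0.4, 4.9]
gripper_width: 0.0098
gripper_force: 61.0
```

Contact: the rod is carrying the caddy. I'll ease off slightly, then open gently.

send_rows([
  [[0,0,0],[0,0,-0.5],0],
  [[0,0,0],[0,0,0],0],
  [[0,0,0],[0,0,0],11],
  [[0,0,0],[0,0,0],13],
  [[0,0,0],[0,0,0],15],
  [[0,0,0],[0,0,0],17],
  [[0,0,0],[0,0,0],20],
  [[0,0,0],[0,0,0],24],
  [[0,0,0],[0,0,0],28],
  [[0,0,0],[0,0,0],32],
  [[0,0,0],[0,0,0],36],
  [[0,0,0],[0,0,0],40],
], newtons=20)

```text
t: 13.28
eef_pos: [0.4458, 0.0076, 0.2454]
tool_rot: [3.142, -0.0, 1.585]
contact_force: [-0.4, -0.3, -0.7]
gripper_width: 0.0402
gripper_force: 0.0
```

```bash
python3 - <<'E'
from h import *
s=manip.read_state();print(s['t'],s['eef_pos'],s['contact_force'],s['gripper_width'])
i=camera('wrist');j=camera('scene')
f=lambda a:np.clip(a*1.5,0,255).astype('uint8')
cv2.imwrite('pics/m4.png',f(np.hstack([cv2.resize(i,(400,300)),cv2.resize(j[130:250,190:350],(400,300),interpolation=cv2.INTER_CUBIC)])))
E
```

```text
13.2833 [0.44580091 0.00761157 0.24537646] [-0.38795918 -0.27297804 -0.65297594] 0.04024156320586921
```

View pics/m4.png

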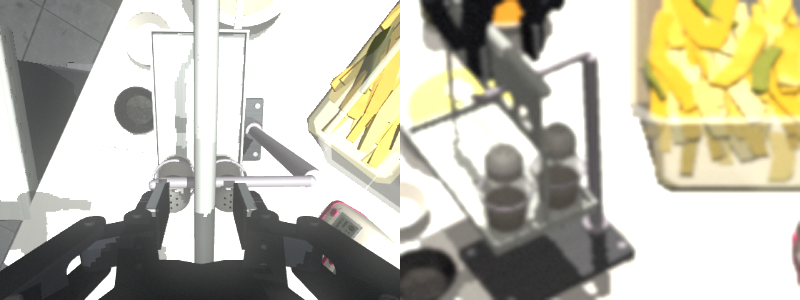

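The caddy hangs on the rod, which passes through the strip, and the fingers are clear. I'll open wider and rise.

send_rows([
  [[0,0,0],[0,0,0],50],
  [[0,0,0],[0,0,0],60],
  [[0,0,0],[0,0,-5],60],
  [[0,0,0],[0,0,-10],60],
  [[0,0,0],[0,0,-15],60],
  [[0,0,0],[0,0,-15],60],
  [[0,0,0],[0,0,-20],60],
  [[0,0,0],[0,0,-20],60],
  [[0,0,0],[0,0,-20],60],
  [[0,0,0],[0,0,-20],60],
  [[0,0,0],[0,0,-15],60],
  [[0,0,0],[0,0,0],60],
])

```text
t: 14.38
eef_pos: [0.4473, 0.0074, 0.3896]
tool_rot: [3.134, 0.001, 1.585]
contact_force: [0.3, -0.6, 0.5]
gripper_width: 0.0599
gripper_force: 0.0
```

send_rows([
  [[0,0,0],[0,0,0],60],
  [[0,0,0],[0,0,0],60],
  [[0,0,0],[0,0,0],60],
  [[0,0,0],[0,0,0],60],
  [[0,0,0],[0,0,0],60],
  [[0,0,0],[0,0,0],60],
  [[0,0,0],[0,0,0],60],
  [[0,0,0],[0,0,0],60],
  [[0,0,0],[0,0,0],60],
  [[0,0,0],[0,0,0],60],
  [[0,0,0],[0,0,0],60],
  [[0,0,0],[0,0,0],60],
])

```text
t: 15.38
eef_pos: [0.4458, 0.0076, 0.3854]
tool_rot: [3.142, -0.0, 1.585]
contact_force: [1.1, -0.2, 0.2]
gripper_width: 0.0599
gripper_force: 0.0
```

```bash
python3 - <<'E'
from h import *
s=manip.read_state();print(s['t'],s['eef_pos'],s['contact_force'])
j=camera('scene');i=camera('wrist')
f=lambda a:np.clip(a*1.5,0,255).astype('uint8')
a=j
for _ in range(16): b=camera('scene')
print('diff',np.abs(a.astype(int)-b)[100:280,150:360].max(axis=2).mean(), (np.abs(a.astype(int)-b)[100:280,150:360].max(axis=2)>40).sum())
cv2.imwrite('pics/m5.png',f(np.hstack([cv2.resize(i,(400,300)),cv2.resize(b[130:250,190:350],(400,300),interpolation=cv2.INTER_CUBIC)])))
E
```

```text
15.3833 [0.44582095 0.00759676 0.38541747] [ 1.10801386 -0.17718042  0.2345306 ]
diff 0.8985978835978836 0
```

View pics/m5.png

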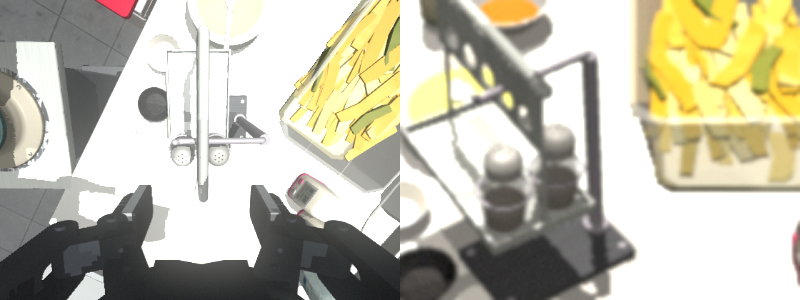

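The caddy hangs still and level from the +32 hole, and the gripper is well clear. Handing in.

```bash
python3 -c "
from plant import manip
print(manip.finish_job())"
```

```text
the job is handed in; nothing more can be done
None
```

The caddy hangs on the hook by the y = +32 mm hole, looking level and still in the last camera views with the gripper clear; the job is handed in, but no verdict came back.

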